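Shut the gem analyser's lid and hold it up on the toe jack

TASK

Press the gem analyser's chamber lid down until it snaps fully shut. Then set the toe jack's saddle centrally and squarely under the marked lifting lug on the analyser's right side, pump the handle until both right-hand feet stand at least 6 mm clear of the bench, and finish holding the handle down, because the analyser sinks as soon as it comes up and a colleague is about to change those feet. Do not push the analyser out of its place, and leave the other things on the bench alone.

Things in the scene. Friction and masses are not known exactly. Their poses are not given: they have to be found in the camera images.
- analyser: gem analyser: white bench instrument, 5 kg, loose; housing 250 (x) x 240 (y) mm on four 36 mm feet, roof 116 mm and shut lid's top 163.5 mm above the bench. Origin on the bench at its footprint's centre; front (dark display) faces -x, right side -y, z up. On the right side: the lifting lug, a plate with a raised V on top, and farther back a plain wire strap eye (not a lift point).
- lift_pad (a point): the marked lift point: centre of the lower face of the round 30 mm pad under the lifting lug, 40 mm above the bench at the start, 30 mm out from the analyser's right side. The lug is an aluminium plate 46 mm wide along the analyser's x, 9 mm thick, top 55 mm above the bench, ending 19 mm farther out (-y of the analyser) than this point.
- foot_rf (a point): centre of the sole of the analyser's right front foot (32 mm diameter; analyser frame -100, -100 mm), on the bench at the start.
- foot_rr (a point): centre of the sole of the analyser's right rear foot (analyser frame +100, -100 mm), on the bench at the start.
- foot_left (a point): point on the bench level midway between the analyser's two left feet.
- lid (a joint): angle of the analyser's chamber lid: 0 shut, grows as it opens upward (to 1.3). A flat white lid 124 x 134 x 14 mm on the roof, hinged along its rear edge, small black lip in front. Stiff hinge: it stays where it is left. In the last 0.12 rad a sprung ball catch resists (about 5 to 8 N at the front edge), and past it holds the lid fully shut.
- lid_hinge (a point): middle of the lid's hinge axis, which runs along the analyser's y, at the level of the lid's underside; analyser frame (64, 0, 149.5) mm.
- lid_edge (a point): middle of the lid's outer (top) face close to its free front edge: 120 mm from the hinge along the lid and 14 mm above the lid's underside. With the lid at angle a it lies, from the hinge in the analyser's frame, at x = -120 cos a + 14 sin a, z = 120 sin a + 14 cos a mm.
- jack: toe jack, 0.9 kg, loose. Origin on the bench under the column's axis; toe points to +x, handle to -x. Base plate 86 mm wide, from 85 mm behind to 76 mm ahead of the origin, 8 mm thick. Grey column 40 (x) x 42 (y) mm, top at 96 mm plus a 7 mm screw cap; grip it from above across y. Toe: steel tongue 38 mm wide, its underside 12 mm up when down. Centre of mass near the column.
- jack_top (a point): centre of the column's top face, 96 mm above the jack's underside.
- saddle (a point): centre of the top of the round 26 mm saddle on the toe, 58 mm ahead (+x) of the column axis, 28 mm above the bench with the toe down (12 mm below the lift pad); the column's front plate starts 29.5 mm behind it.
- toe (a joint): height of the toe above its lowest position, m, 0 to 0.034. Unloaded it stays by friction where it was pumped to; under the analyser's weight it sinks back whenever the handle is let up.
- handle (a joint): pump handle angle: 0 up (35 deg above level), 0.7 at its lower stop (5 deg below level); a spring lifts it when released. A full down-stroke raises the toe up to 18 mm by a ratchet (up to 6 mm less by lost motion), too little to close the gap and lift in one. There is no holding valve: a load pushes the handle up unless held. Pressing takes 2 to 4 N at the grip unloaded, 5 to 9 N loaded.
- handle_grip (a point): centre of the crosswise black grip at the handle's end, a rubber bar 22 mm diameter, 90 mm long along the jack's y, 170 mm from the pivot; its top can be pressed down from above.
- handle_pivot (a point): handle pivot (axis along the jack's y), in the jack's frame (-34, 0, 68) mm.
- refractometer: white hand refractometer, 155 x 56 x 118 mm, flap up; bystander, origin at its underside's centre
- spare_foot_a: spare levelling foot, 32 mm diameter, 44 mm high; bystander, origin at its underside's centre
- spare_foot_b: spare levelling foot, 32 mm diameter, 44 mm high; bystander, origin at its underside's centre
- wrench: steel wrench 150 mm long, lying; bystander, origin at its underside's centre
- stone_tray: black compartment tray 100 x 140 x 22 mm; bystander, origin at its underside's centre
- tweezers: steel stone tweezers 145 mm long; bystander, origin at its underside's centre
- loupe: folding loupe 67 x 28 x 16 mm; bystander, origin at its underside's centre
- bottle: small amber bottle 44 mm diameter, 90 mm high; bystander, origin at its underside's centre

How it is judged:
On the way, in this order (a step that is already met when the one before it is completed fails the run):
1. the lid is snapped shut (under 0.03 rad) (value of joint lid below 0.03 rad), for 0.2 s.
2. the jack stands on the bench with its saddle under the lift pad (centres within 10 mm, square within 20 degrees) (horizontal distance between saddle and lift_pad below 0.01 m and angle between the x axis of jack and the y axis of analyser, either way round below 0.35 rad and angle between jack's own z axis and vertical below 0.06 rad and height (world z) of jack below 0.004 m and value of joint lid below 0.03 rad), for 0.3 s.
3. the jack lifts both right-hand feet 6 mm clear of the bench (height (world z) of each of foot_rf, foot_rr above 0.006 m and contact force between jack and analyser above 8 N), for 0.3 s.
At the end, for the whole second after the job is handed in: Lid under 0.03 rad; both right feet over 6 mm up, left feet down; the jack carries the analyser (over 8 N), saddle within 13 mm of the lift pad centre, square within 20 degrees, jack upright; the robot holds the handle down (over 0.4 rad) and does not touch the analyser (all of step 3 and value of joint lid below 0.03 rad and height (world z) of foot_left below 0.004 m and value of joint handle above 0.4 rad and contact force between the fingers and jack above 1 N and contact force between each of the arm, the fingers and analyser below 1 N and horizontal distance between saddle and lift_pad below 0.013 m and angle between the x axis of jack and the y axis of analyser, either way round below 0.35 rad and angle between jack's own z axis and vertical below 0.06 rad); the arm keeps its last pose, push and grip.
It fails at once if the analyser is pushed more than 25 mm out of place or tipped over (distance of foot_left from where it was at the start of the episode above 0.025 m or angle between analyser's own z axis and vertical above 0.2 rad).
It fails at once if a bystander is moved more than 30 mm (distance of any of refractometer, spare_foot_a, spare_foot_b, wrench, stone_tray, tweezers, loupe, bottle from where it was at the start of the episode above 0.03 m).
It also fails if it takes over 72 s, if anything falls off the work surface, if the arm or the gripper's body presses on something with over 40 N, if the wrist force passes 120 N, or if a joint passes its speed limit or range.

ROBOT

A 6-joint arm with a two-finger parallel gripper is mounted at the origin on the work surface. World frame = base frame: x ahead of the robot, y to its left, z up, the work surface at z = 0. Lengths are in m, angles in rad, forces in N, time in s.
With the tool pointing down it reaches from about 0.3 to 1 m from the base axis. Payload 5.1 kg.
Tool frame: the origin (TCP) lies midway between the tips of the shut fingers; the grasp point (between the pads) lies 19 mm behind it; z points along the fingers, y is the direction in which the jaws open and shut (so a half turn about z gives the same grasp; the last joint's range is limited). The gripper opens to 95 mm and grips with 3 to 60 N. Pads are 20 mm wide; open, the fingers measure 119 mm over their backs; the gripper's body (75 mm by 180 mm) begins 59 mm behind the grasp point.
Start: joints at [-1.185, 0.124, 1.65, -0, 1.367, -0.083], TCP at [0.294, -0.58, 0.215] pointing down, gripper open.
Joint ranges: [-2.61, 2.61], [-1.02, 2.33], [0.03, 2.71], [-1.35, 4.49], [0.32, 2.68], [-2.91, 2.91]. Speed limits (rad/s): [2.57, 2.57, 3.14, 3.14, 3.14, 3.14].

INTERFACE

Orientations are given as [roll, pitch, yaw] about the fixed x, y, z axes, in that order (R = Rz(yaw) Ry(pitch) Rx(roll)).
In Python, from workcell import * gives the robot as it stands. The module is installed in compiled form; this text tells all that it offers.
- The arm moves only by the tool servo_tool, never from a script. Its argument "moves" is a list of rows, each an object of numbers: "x", "y", "z": the shift along the tool's x, y, z in mm; "spin": the turn about the tool's z in degrees. A call has 1 to 20 rows; each row is the pose to reach, as a shift and turn from the pose commanded when the call began, along the tool's axes at that moment; what a row does not reach only later rows make up. A row lasts 1/12 s, in which the tool goes at most 41.7 mm and 7.16 degrees, less where a joint would pass 70% of its speed; a pose out of reach is approached as far as the arm can. A call with a gripper value outside its range is refused whole. "hand" is the gripper command: -1 is fully open, 1 is shut, values between are in proportion, set as the call begins (left out, the last holds). The fingers move at their own pace and stop on an object; "squeeze" is the grip in N (left out, the last holds). Time passes only in rows, so rows that repeat a pose let the fingers close. It gives the time, the measured TCP pose, the force and the opening at its end, in the units of the state.
- get_obs(): the state, without advancing time (a new reading comes with each control period).
- read_camera(name): name is "side" or "top"; returns a dict with "color" (400x640x3 uint8, red, green, blue), "fx", "fy", "cx", "cy" (pixels), "R" (3x3) and "t" (3): a world point X has camera coordinates R X + t. Camera axes: x right, y down, z forward; pixel columns grow to the right and rows downward; lengths in m; the calibration is good to about 2 mm. A picture is of the moment at which its call begins. There is no depth.
- hand_in(): hands the job in, once; it reports no verdict.
Trained networks look in a picture, given as the dict that the camera call returned (one of the last four; its "shot" number tells which), for a name from the list of things; names that differ only in an ending like _2 or _b are one class to them, and where a whole thing is asked for, a point or a joint stands for the part that bears it (a point fixed in the world has none). Each returns a list of dicts, best first, with "score" (0 to 1); they miss things now and then, are a little off and sometimes report something else, mostly with a low value. They report only what shows in the picture. A call takes as long as a camera call.
- spot_in(picture, label): "bbox" ([left, top, width, height] in pixels, round what is visible of it).
- masks_of(picture, label): "pixels" (400x640 bool, what is visible of it) and "bbox" ([left, top, width, height] in pixels, round what is visible of it).
- place_of(picture, label): "uv" ([column, row] in pixels: a listed point, or the origin of a listed thing).
The state is a dict: "time": time; "joint_positions": joint angles; "joint_velocities": joint speeds; "joint_efforts": joint torques, N m; "tcp_pos": TCP position; "tcp_rot": TCP orientation; "force": force on the tool from outside, world axes, zero at the start; "moment": the same for the moment, N m; "width": finger opening in m.
Only numpy, scipy, OpenCV 4.12 (cv2) and the standard library are available. Lean on these libraries where they do the work, as an engineer would, in place of code of your own. Each camera call takes 0.05 s, during which the arm holds its last target. There are 200 camera calls.

## Working session

There is one attempt and no reset: what is moved stays moved. The work goes in short steps, Python scripts to look and compute and a tool call to move; the robot and the scene stay as the last step left them, time stands still between calls to the robot, and variables do not carry over. Pictures are saved under pics/ and viewed, about 8 in all and at most 12, crops included, and the job is handed in when it is done.

Besides the shell and the picture viewer there is one more tool, called after "Call:" as name(argument=value, ...) on one line, values as JSON. servo_tool: Moves the arm, as the interface text tells. Its arguments: {"type":"object","properties":{"moves":{"type":"array"},"hand":{"type":"number"},"squeeze":{"type":"number"}},"required":["moves"]}

```bash
mkdir -p pics; cat > h.py <<'E'
from workcell import *
import numpy as np, cv2
def save(p,n,s=1.25): cv2.imwrite('pics/'+n,cv2.resize(p["color"][:,:,::-1],None,fx=s,fy=s))
def proj(p,X):
    c=np.array(p["R"])@np.asarray(X,float)+np.array(p["t"]); return np.array([p["fx"]*c[0]/c[2]+p["cx"],p["fy"]*c[1]/c[2]+p["cy"]])
def ray(p,uv):
    R=np.array(p["R"]);d=R.T@np.array([(uv[0]-p["cx"])/p["fx"],(uv[1]-p["cy"])/p["fy"],1]); return -R.T@np.array(p["t"]),d
def onz(p,uv,z):
    o,d=ray(p,uv); return o+d*(z-o[2])/d[2]
E
python3 - <<'E'
from h import *
for c in("side","top"):
    p=read_camera(c); save(p,c+"0.png")
    o,d=ray(p,(320,200)); print(c,o.round(3),d.round(3),p["fx"])
    for l,z in [("analyser",0),("lift_pad",.04),("foot_rf",0),("foot_rr",0),("lid_hinge",.1495),("lid_edge",.2),("jack",0),("jack_top",.096),("saddle",.028),("handle_grip",.165),("handle_pivot",.068)]:
        r=place_of(p,l)
        print(l,[(np.round(q["uv"],1).tolist(),round(q["score"],2),onz(p,q["uv"],z).round(4).tolist()) for q in r[:2]])
o=get_obs();print(o["time"],o["tcp_pos"],o["tcp_rot"],o["force"])
E
```

```text
side [0.138 0.87  1.031] [ 0.319 -0.644 -0.695] 396.04627457151025
analyser [([308.8, 171.9], 0.66, [0.7236, -0.2125, 0.0]), ([286.0, 251.2], 0.62, [0.6051, 0.1817, 0.0])]
lift_pad [([300.3, 186.8], 0.6, [0.6899, -0.0801, 0.04])]
foot_rf [([357.8, 258.8], 0.55, [0.3797, 0.1076, 0.0])]
foot_rr []
lid_hinge [([263.4, 213.9], 0.63, [0.6725, 0.1846, 0.1495])]
lid_edge [([286.5, 199.0], 0.66, [0.6124, 0.14, 0.2])]
jack []
jack_top [([360.2, 150.8], 0.79, [0.5475, -0.3127, 0.096])]
saddle [([355.6, 176.6], 0.47, [0.5314, -0.2373, 0.028])]
handle_grip [([377.7, 111.5], 0.72, [0.5522, -0.5033, 0.165])]
handle_pivot [([362.1, 149.3], 0.67, [0.5566, -0.3607, 0.068])]
top [0.401 0.014 1.185] [ 0.154 -0.009 -0.988] 367.41777168579586
analyser [([268.5, 191.8], 0.62, [0.6112, 0.1717, 0.0])]
lift_pad [([317.5, 194.5], 0.7, [0.5974, 0.0116, 0.04])]
foot_rf []
foot_rr []
lid_hinge [([259.4, 159.7], 0.6, [0.6787, 0.1813, 0.1495]), ([416.8, 218.5], 0.4, [0.5131, -0.2711, 0.1495])]
lid_edge [([257.2, 179.2], 0.57, [0.6103, 0.1771, 0.2])]
jack [([416.3, 213.5], 0.85, [0.5456, -0.3112, -0.0]), ([355.3, 158.2], 0.16, [0.7285, -0.1129, 0.0])]
jack_top [([426.3, 210.6], 0.77, [0.543, -0.3152, 0.096])]
saddle [([400.7, 214.0], 0.49, [0.54, -0.2536, 0.028])]
handle_grip [([497.0, 204.5], 0.7, [0.5538, -0.4958, 0.165]), ([336.8, 147.4], 0.55, [0.7142, -0.042, 0.165])]
handle_pivot [([433.4, 207.1], 0.62, [0.5578, -0.346, 0.068]), ([258.6, 180.1], 0.42, [0.6355, 0.1945, 0.068])]
1.2 [ 0.29366304 -0.57988103  0.21466735] [3.14154949e+00 9.68526720e-06 4.68787472e-01] [0.31990255 0.32280164 0.33817193]
```

View pics/side0.png

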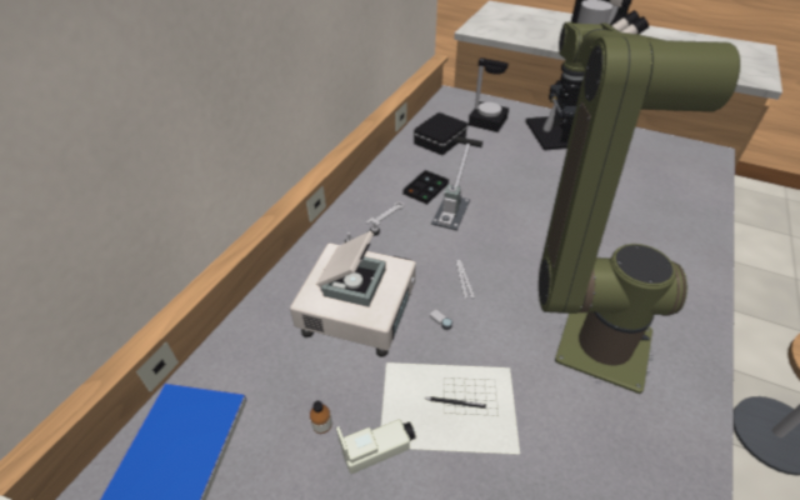

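View pics/top0.png

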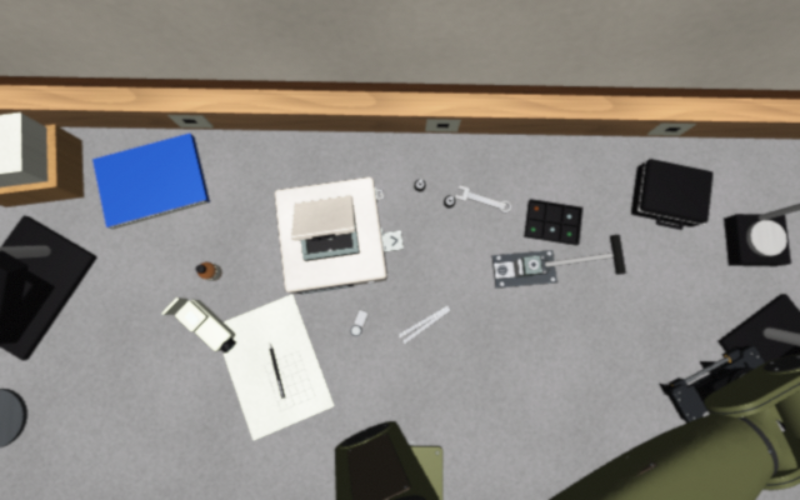

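The side view shows the lid open at (345,260) in the 800x500 view. The top view shows the analyser roof with corners (276,191), (372,178), (385,278) and (287,291), and the lug with its V at (393,241). The jack is at (525,267) with its grip at (617,254), and its toe already points at the analyser.

```bash
cat >> h.py <<'E'
def tri(obs):
    A=np.zeros((3,3));b=np.zeros(3)
    for p,uv in obs:
        o,d=ray(p,uv);d/=np.linalg.norm(d);M=np.eye(3)-np.outer(d,d);A+=M;b+=M@o
    return np.linalg.solve(A,b)
def both(S,T,l):
    a,b=place_of(S,l),place_of(T,l)
    return tri([(S,a[0]["uv"]),(T,b[0]["uv"])]) if a and b else None
E
python3 - <<'E'
from h import *
T=read_camera("top");S=read_camera("side")
c=np.array([(276,191),(372,178),(385,278),(287,291)])/1.25
W=np.array([onz(T,u,.116) for u in c]);print(W.round(4).tolist(),W.mean(0).round(4))
e=(W[0]-W[3]+W[1]-W[2]);print("yaw x",np.arctan2(e[1],e[0])); e=(W[0]-W[1]+W[3]-W[2]);print("yaw y",np.arctan2(-e[0],e[1]))
print("lug",onz(T,np.array((393,241))/1.25,.055))
for l in("lid_hinge","lid_edge","jack_top","handle_grip","handle_pivot","saddle"): 
    q=both(S,T,l);print(l,None if q is None else q.round(4))
g=both(S,T,"handle_grip")
m=masks_of(T,"jack")[0]["pixels"];
for l in ("lift_pad","wrench","spare_foot_a","tweezers","stone_tray"):
    for q in spot_in(T,l)[:1]: 
        x,y,w,h=q["bbox"];print(l,onz(T,(x,y),.0).round(3),onz(T,(x+w,y+h),0).round(3))
# base plate: dark plate corners in top pic, from zoom
crop=T["color"][185:245,380:510,::-1];cv2.imwrite("pics/jz.png",cv2.resize(crop,None,fx=6,fy=6,interpolation=2))
E
```

```text
[[0.7073, 0.3026, 0.116], [0.7431, 0.0737, 0.116], [0.5016, 0.0385, 0.116], [0.4688, 0.2645, 0.116]] [0.6052 0.1698 0.116 ]
yaw x 0.15158419433346734
yaw y 0.14955594058089727
lug [0.60010089 0.02140762 0.055     ]
lid_hinge [0.6705 0.1819 0.1421]
lid_edge [0.4745 0.1422 0.2742]
jack_top [ 0.5455 -0.3115  0.1045]
handle_grip [ 0.5583 -0.4875  0.1741]
handle_pivot [ 0.5488 -0.3493  0.0684]
saddle [ 0.6085 -0.2034  0.0856]
lift_pad [0.774 0.328 0.   ] [ 0.482 -0.003  0.   ]
wrench [ 0.764 -0.144  0.   ] [ 0.691 -0.292  0.   ]
spare_foot_a [ 0.736 -0.113  0.   ] [ 0.704 -0.148  0.   ]
tweezers [ 0.443 -0.002  0.   ] [ 0.36  -0.127  0.   ]
stone_tray [ 0.725 -0.322  0.   ] [ 0.606 -0.472  0.   ]
```

View pics/jz.png

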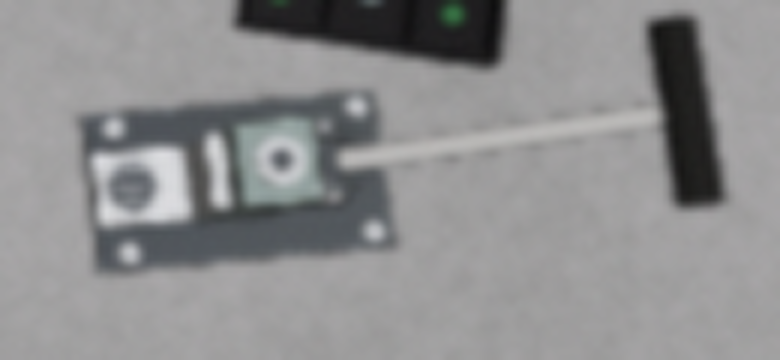

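The crop shows the saddle at (132,186), the cap at (284,159), the grip at (685,112), and base corners (80,117), (377,93), (396,245) and (97,272). I'll fit the jack pose and the lid angle next.

```bash
python3 - <<'E'
from h import *
T=read_camera("top");S=read_camera("side")
f=lambda u:np.array(u)/6+np.array((380,185))
for n,u,z in(("sad",(132,186),.028),("cap",(284,159),.103),("grip",(685,112),.171)):print(n,onz(T,f(u),z).round(4))
W=np.array([onz(T,f(u),.008) for u in((80,117),(377,93),(396,245),(97,272))]);print(W.round(4).tolist(),W.mean(0))
e=W[0]-W[1]+W[3]-W[2];print("jack yaw",np.arctan2(e[1],e[0])); e=W[1]-W[2]+W[0]-W[3];print(np.arctan2(-e[1],-e[0])+np.pi/2, np.arctan2(e[1],e[0])+np.pi/2)
C=np.array([.6052,.1698]);y=.15;R=np.array([[np.cos(y),-np.sin(y)],[np.sin(y),np.cos(y)]])
pt=place_of(T,"lid_edge")[0]["uv"];ps=place_of(S,"lid_edge")[0]["uv"];print(pt,ps)
for a in np.arange(.1,1.31,.1):
    q=R@[.064-.120*np.cos(a)+.014*np.sin(a),0]+C; X=[*q,.1495+.12*np.sin(a)+.014*np.cos(a)]
    print(round(a,2),np.round(X,3),proj(T,X).round(1),proj(S,X).round(1))
im=np.hstack([cv2.resize(p["color"][r:r+90,c:c+100,::-1],None,fx=4,fy=4,interpolation=2) for p,r,c in((T,145,230),(S,175,230))]);cv2.imwrite("pics/lid.png",im)
E
```

```text
sad [ 0.5336 -0.2576  0.028 ]
cap [ 0.5394 -0.3161  0.103 ]
grip [ 0.5552 -0.4849  0.171 ]
[[0.5731, -0.235, 0.008], [0.5883, -0.3971, 0.008], [0.5057, -0.4039, 0.008], [0.4894, -0.2424, 0.008]] [ 0.53912758 -0.31959384  0.008     ]
jack yaw 1.6676698334719802
-1.4860066435278254 1.655586010061968
[254.8, 181.5] [287.3, 197.4]
0.1 [0.552 0.162 0.175] [263.4 201.8] [301.1 215.6]
0.2 [0.555 0.162 0.187] [262.6 200. ] [300.  212.7]
0.3 [0.559 0.163 0.198] [261.8 197.8] [298.4 209.7]
0.4 [0.565 0.164 0.209] [261.  195.2] [296.5 206.7]
0.5 [0.571 0.165 0.219] [260.2 192.2] [294.3 203.8]
0.6 [0.578 0.166 0.229] [259.3 188.8] [291.7 200.9]
0.7 [0.587 0.167 0.238] [258.5 185.1] [288.8 198.2]
0.8 [0.596 0.168 0.245] [257.6 181.1] [285.7 195.6]
0.9 [0.606 0.17  0.252] [256.8 176.8] [282.3 193.1]
1.0 [0.616 0.171 0.258] [255.9 172.3] [278.7 190.9]
1.1 [0.627 0.173 0.263] [255.2 167.7] [275.  188.9]
1.2 [0.638 0.175 0.266] [254.4 163. ] [271.2 187.1]
1.3 [0.65  0.177 0.269] [253.8 158.3] [267.3 185.7]
```

View pics/lid.png

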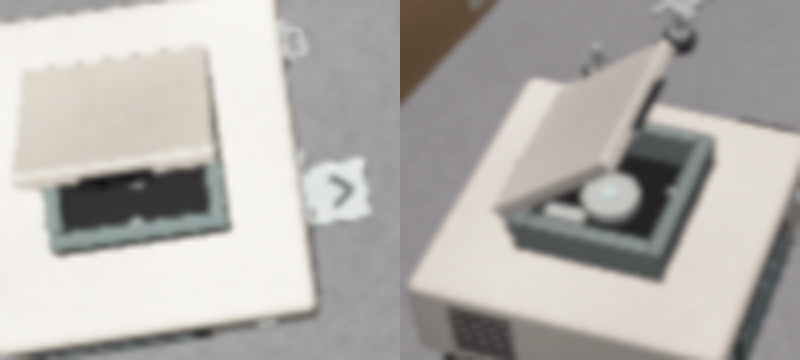

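The lid is at about 0.67 rad, with its front edge near (0.583,0.167,0.235). Next I move above the lid with the fingers shut.

Call:
servo_tool(moves=[{"x": 10,"y": -9,"z": -35},{"x": 30,"y": -26,"z": -65,"spin": -5},{"x": 58,"y": -51,"z": -85,"spin": -10},{"x": 88,"y": -77,"z": -85,"spin": -15},{"x": 118,"y": -103,"z": -85,"spin": -20},{"x": 148,"y": -130,"z": -85,"spin": -25},{"x": 178,"y": -156,"z": -85,"spin": -30},{"x": 208,"y": -182,"z": -85,"spin": -35},{"x": 238,"y": -208,"z": -85,"spin": -40},{"x": 268,"y": -234,"z": -85,"spin": -45},{"x": 298,"y": -260,"z": -85,"spin": -50},{"x": 328,"y": -287,"z": -85,"spin": -55},{"x": 358,"y": -313,"z": -85,"spin": -60},{"x": 388,"y": -340,"z": -85,"spin": -65},{"x": 418,"y": -366,"z": -85,"spin": -70},{"x": 448,"y": -392,"z": -85,"spin": -72},{"x": 478,"y": -418,"z": -85,"spin": -72},{"x": 508,"y": -444,"z": -85,"spin": -72},{"x": 538,"y": -470,"z": -85,"spin": -72},{"x": 560,"y": -490,"z": -85,"spin": -72}], hand=1, squeeze=20)

```text
$.moves[0]: bad value
```

Call:
servo_tool(moves=[{"x": 10,"y": -9,"z": -35,"spin": 0},{"x": 30,"y": -26,"z": -65,"spin": -5},{"x": 58,"y": -51,"z": -85,"spin": -10},{"x": 88,"y": -77,"z": -85,"spin": -15},{"x": 118,"y": -103,"z": -85,"spin": -20},{"x": 148,"y": -130,"z": -85,"spin": -25},{"x": 178,"y": -156,"z": -85,"spin": -30},{"x": 208,"y": -182,"z": -85,"spin": -35},{"x": 238,"y": -208,"z": -85,"spin": -40},{"x": 268,"y": -234,"z": -85,"spin": -45},{"x": 298,"y": -260,"z": -85,"spin": -50},{"x": 328,"y": -287,"z": -85,"spin": -55},{"x": 358,"y": -313,"z": -85,"spin": -60},{"x": 388,"y": -340,"z": -85,"spin": -65},{"x": 418,"y": -366,"z": -85,"spin": -70},{"x": 448,"y": -392,"z": -85,"spin": -72},{"x": 478,"y": -418,"z": -85,"spin": -72},{"x": 508,"y": -444,"z": -85,"spin": -72},{"x": 538,"y": -470,"z": -85,"spin": -72},{"x": 560,"y": -490,"z": -85,"spin": -72}], hand=1, squeeze=20)

```text
time: 4.17
tcp_pos: [0.5724, 0.1132, 0.2997]
tcp_rot: [3.141, -0.001, 1.727]
force: [-0.3, 0.0, -0.6]
width: 0.0005
```

Call:
servo_tool(moves=[{"x": 25,"y": 17,"z": 0,"spin": 0},{"x": 51,"y": 34,"z": 20,"spin": 0},{"x": 51,"y": 34,"z": 45,"spin": 0},{"x": 51,"y": 33,"z": 60,"spin": 0},{"x": 51,"y": 32,"z": 65,"spin": 0},{"x": 51,"y": 28,"z": 70,"spin": 0},{"x": 51,"y": 23,"z": 75,"spin": 0},{"x": 51,"y": 18,"z": 81,"spin": 0},{"x": 51,"y": 15,"z": 88,"spin": 0},{"x": 51,"y": 11,"z": 95,"spin": 0},{"x": 51,"y": 7,"z": 102,"spin": 0},{"x": 51,"y": 4,"z": 110,"spin": 0},{"x": 51,"y": 1,"z": 118,"spin": 0},{"x": 51,"y": -1,"z": 125,"spin": 0},{"x": 51,"y": -2,"z": 129,"spin": 0},{"x": 51,"y": -2,"z": 132,"spin": 0},{"x": 51,"y": -3,"z": 135,"spin": 0},{"x": 51,"y": -3,"z": 137,"spin": 0},{"x": 51,"y": -3,"z": 137,"spin": 0}])

```text
time: 5.75
tcp_pos: [0.5607, 0.1603, 0.1635]
tcp_rot: [-3.141, -0.0, 1.726]
force: [-3.2, -1.3, 6.9]
width: 0.0007
```

Call:
servo_tool(moves=[{"x": 0,"y": 0,"z": 2,"spin": 0},{"x": 0,"y": 0,"z": 3,"spin": 0},{"x": 0,"y": 0,"z": 3,"spin": 0}])

```text
time: 6.0
tcp_pos: [0.5608, 0.1603, 0.1633]
tcp_rot: [-3.141, 0.0, 1.726]
force: [-10.2, -3.1, 18.1]
width: 0.0003
```

Call:
servo_tool(moves=[{"x": 0,"y": 0,"z": -10,"spin": 0},{"x": 0,"y": 0,"z": -40,"spin": 0},{"x": -30,"y": -5,"z": -80,"spin": 0},{"x": -65,"y": -15,"z": -95,"spin": 0},{"x": -105,"y": -20,"z": -95,"spin": 0},{"x": -145,"y": -20,"z": -95,"spin": 0},{"x": -185,"y": -20,"z": -95,"spin": 0},{"x": -225,"y": -20,"z": -95,"spin": 0},{"x": -265,"y": -20,"z": -95,"spin": 0}], hand=-1)

```text
time: 6.75
tcp_pos: [0.5819, -0.1066, 0.2541]
tcp_rot: [-3.142, -0.0, 1.725]
force: [0.2, -0.0, 0.5]
width: 0.0551
```

```bash
python3 - <<'E'
from h import *
T=read_camera("top");S=read_camera("side")
im=np.hstack([cv2.resize(p["color"][r:r+90,c:c+100,::-1],None,fx=4,fy=4,interpolation=2) for p,r,c in((T,145,230),(S,175,230))]);cv2.imwrite("pics/lid2.png",im)
o=get_obs();print(o["time"],o["tcp_pos"],o["tcp_rot"],o["force"])
E
```

```text
6.85 [ 0.58211629 -0.10959424  0.25363264] [-3.14046894e+00  1.04045685e-03  1.71925580e+00] [ 0.40442425  0.36474107 -0.44487825]
```

View pics/lid2.png

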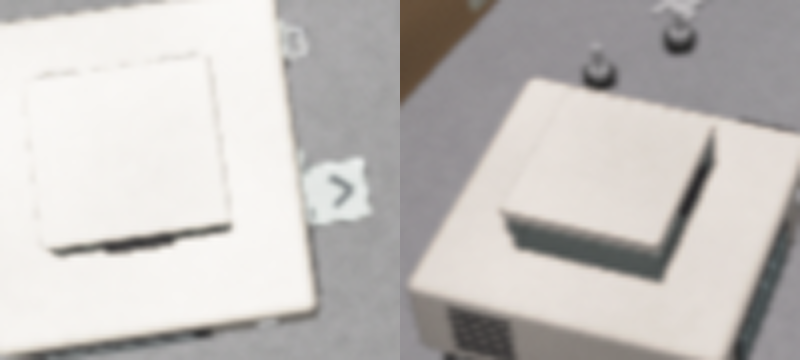

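The lid lies flat and shut, and the analyser has not visibly moved. The lug's outer edge centre is at (369,187) in the crop. Next comes the grasp of the jack column.

```bash
python3 - <<'E'
from h import *
T=read_camera("top")
for u in((369,187),(340,190)):
    print(onz(T,np.array(u)/4+(230,145),.055))
e=onz(T,np.array((369,187))/4+(230,145),.055)[:2]
y=.151;uy=np.array([-np.sin(y),np.cos(y)])
pad=e+.019*uy;print("pad",pad,"from box",np.array([.6052,.1698])+.15*-uy+(-.0272)*np.array([np.cos(y),np.sin(y)]))
tgt=pad-.058*uy;print("jack tgt",tgt)
o=get_obs();psi=o["tcp_rot"][2];p=o["tcp_pos"];print(p,psi)
d=np.array([.539,-.3155])-p[:2];print("tool dx,dy mm",1e3*(d@[np.cos(psi),np.sin(psi)]),1e3*(d@[np.sin(psi),-np.cos(psi)]),"dz",1e3*(p[2]-.06),"spin",np.degrees(psi-1.664))
E
```

```text
[ 0.60374611 -0.00306248  0.055     ]
[0.60107569 0.01954776 0.055     ]
pad [0.600888   0.01572132] from box [0.60087353 0.01741522]
jack tgt [ 0.60961276 -0.04161871]
[ 0.58192181 -0.10711215  0.25360622] 1.7210000630967737
tool dx,dy mm -199.61873332972138 -73.62160924181212 dz 193.60621602661138 spin 3.2658630474245287
```

Call:
servo_tool(moves=[{"x": -35,"y": -13,"z": 0,"spin": 1},{"x": -72,"y": -26,"z": 0,"spin": 2},{"x": -110,"y": -40,"z": 0,"spin": 3},{"x": -148,"y": -54,"z": 0,"spin": 3},{"x": -180,"y": -67,"z": 0,"spin": 3},{"x": -197,"y": -73,"z": 10,"spin": 3},{"x": -200,"y": -74,"z": 40,"spin": 3},{"x": -200,"y": -74,"z": 75,"spin": 3},{"x": -200,"y": -74,"z": 110,"spin": 3},{"x": -200,"y": -74,"z": 140,"spin": 3},{"x": -200,"y": -74,"z": 165,"spin": 3},{"x": -200,"y": -74,"z": 182,"spin": 3},{"x": -200,"y": -74,"z": 192,"spin": 3},{"x": -200,"y": -74,"z": 194,"spin": 3}])

```text
time: 8.07
tcp_pos: [0.5387, -0.3115, 0.0578]
tcp_rot: [-3.138, -0.003, 1.674]
force: [-0.4, 0.7, -1.1]
width: 0.095
```

Call:
servo_tool(moves=[{"x": 0,"y": 0,"z": 0,"spin": 0},{"x": 0,"y": 0,"z": 0,"spin": 0},{"x": 0,"y": 0,"z": 0,"spin": 0},{"x": 0,"y": 0,"z": 0,"spin": 0},{"x": 0,"y": 0,"z": 0,"spin": 0},{"x": 0,"y": 0,"z": 0,"spin": 0},{"x": 0,"y": 0,"z": 0,"spin": 0},{"x": 0,"y": 0,"z": 0,"spin": 0}], hand=1, squeeze=45)

```text
time: 8.73
tcp_pos: [0.5398, -0.3138, 0.0608]
tcp_rot: [3.141, 0.0, 1.673]
force: [0.4, 0.1, -0.8]
width: 0.0473
```

Call:
servo_tool(moves=[{"x": 0,"y": 0,"z": 0,"spin": 0},{"x": 0,"y": 0,"z": 0,"spin": 0},{"x": 0,"y": 0,"z": 0,"spin": 0},{"x": 0,"y": 0,"z": 0,"spin": 0}])

```text
time: 9.07
tcp_pos: [0.54, -0.3137, 0.0607]
tcp_rot: [3.141, 0.0, 1.673]
force: [1.6, -0.0, 0.2]
width: 0.042
```

```bash
python3 - <<'E'
from h import *
o=get_obs();psi=o["tcp_rot"][2];p=o["tcp_pos"];print(p,psi,o["force"],o["width"])
d=np.array([.6096,-.0416])-np.array([.539,-.3155]);d+=np.array([.539,-.3155])-[.5395,-.3155]
print("tool dx,dy mm",1e3*(d@[np.cos(psi),np.sin(psi)]),1e3*(d@[np.sin(psi),-np.cos(psi)]),"spin",np.degrees(psi-1.722))
E
```

```text
[ 0.5399774  -0.31373263  0.06074811] 1.6730761065323758 [ 1.63383784 -0.01772556  0.22713711] 0.041999687119211364
tool dx,dy mm 265.3112752043426 97.69926944171885 spin -2.8031326130425223
```

Call:
servo_tool(moves=[{"x": 0,"y": 0,"z": -2,"spin": 0},{"x": 0,"y": 0,"z": -5,"spin": 0},{"x": 10,"y": 4,"z": -6,"spin": 0},{"x": 30,"y": 14,"z": -6,"spin": 0},{"x": 55,"y": 26,"z": -6,"spin": -1},{"x": 80,"y": 38,"z": -6,"spin": -1},{"x": 105,"y": 50,"z": -6,"spin": -2},{"x": 130,"y": 62,"z": -6,"spin": -2},{"x": 155,"y": 74,"z": -6,"spin": -3},{"x": 175,"y": 84,"z": -6,"spin": -3},{"x": 190,"y": 92,"z": -6,"spin": -3},{"x": 202,"y": 97,"z": -6,"spin": -3},{"x": 212,"y": 98,"z": -6,"spin": -3},{"x": 220,"y": 98,"z": -6,"spin": -3},{"x": 225,"y": 98,"z": -6,"spin": -3},{"x": 225,"y": 98,"z": -6,"spin": -3}])

```text
time: 10.4
tcp_pos: [0.6135, -0.0792, 0.0662]
tcp_rot: [-3.14, -0.001, 1.726]
force: [0.5, -0.6, -9.2]
width: 0.0416
```

```bash
python3 - <<'E'
from h import *
T=read_camera("top");S=read_camera("side")
im=np.hstack([cv2.resize(p["color"][r:r+100,c:c+100,::-1],None,fx=4,fy=4,interpolation=2) for p,r,c in((T,150,290),(S,140,270))]);cv2.imwrite("pics/near.png",im)
o=get_obs();print(o["time"],o["tcp_pos"],o["tcp_rot"],o["force"],o["width"])
E
```

```text
10.5 [ 0.61395329 -0.08040787  0.06660569] [-3.14131497e+00  4.64035237e-04  1.72513552e+00] [ 0.85223983  0.53234803 -8.60809111] 0.04162784389364014
```

View pics/near.png

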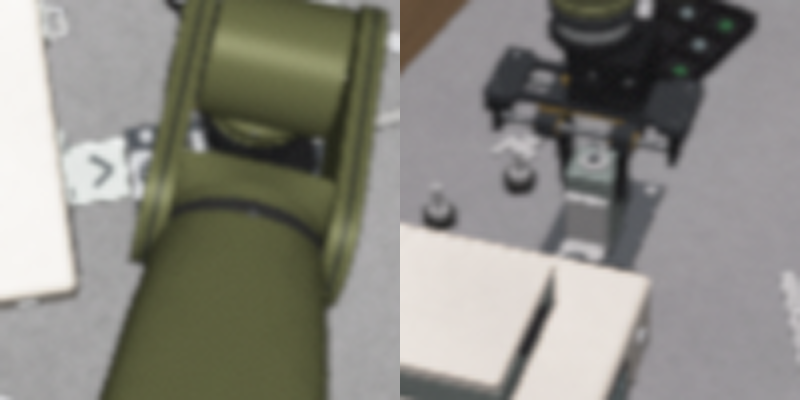

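Call:
servo_tool(moves=[{"x": 8,"y": 1,"z": 0,"spin": 0},{"x": 18,"y": 1,"z": 0,"spin": 0},{"x": 28,"y": 2,"z": 0,"spin": 0},{"x": 36,"y": 2,"z": 0,"spin": 0},{"x": 40,"y": 2,"z": 0,"spin": 0},{"x": 41,"y": 2,"z": 0,"spin": 0},{"x": 41,"y": 2,"z": 2,"spin": 0},{"x": 41,"y": 2,"z": 4,"spin": 0},{"x": 41,"y": 2,"z": 6,"spin": 0},{"x": 41,"y": 2,"z": 6,"spin": 0},{"x": 41,"y": 2,"z": 6,"spin": 0}])

```text
time: 11.42
tcp_pos: [0.6102, -0.0394, 0.0607]
tcp_rot: [3.141, 0.0, 1.725]
force: [-0.0, 0.3, -8.5]
width: 0.0416
```

Call:
servo_tool(moves=[{"x": 0,"y": 0,"z": 0,"spin": 0},{"x": 0,"y": 0,"z": 0,"spin": 0},{"x": 0,"y": 0,"z": 0,"spin": 0},{"x": 0,"y": 0,"z": 0,"spin": 0},{"x": 0,"y": 0,"z": 0,"spin": 0},{"x": 0,"y": 0,"z": 0,"spin": 0},{"x": 0,"y": 0,"z": -20,"spin": 0},{"x": 0,"y": 0,"z": -60,"spin": 0},{"x": 0,"y": 0,"z": -100,"spin": 0},{"x": -10,"y": 0,"z": -140,"spin": 0},{"x": -45,"y": 0,"z": -160,"spin": 0},{"x": -85,"y": 0,"z": -165,"spin": 0},{"x": -125,"y": 0,"z": -165,"spin": 0},{"x": -165,"y": 0,"z": -165,"spin": 0},{"x": -205,"y": 0,"z": -165,"spin": 0},{"x": -215,"y": 0,"z": -165,"spin": 0}], hand=-1)

```text
time: 12.75
tcp_pos: [0.6429, -0.2569, 0.2255]
tcp_rot: [-3.141, 0.002, 1.721]
force: [-1.2, 0.8, -0.0]
width: 0.0951
```

```bash
python3 - <<'E'
from h import *
T=read_camera("top");S=read_camera("side")
im=np.hstack([cv2.resize(p["color"][r:r+100,c:c+100,::-1],None,fx=4,fy=4,interpolation=2) for p,r,c in((T,145,300),(S,120,270))]);cv2.imwrite("pics/set.png",im)
o=get_obs();print(o["time"],o["tcp_pos"],o["tcp_rot"],o["force"],o["width"])
print("grip",both(S,T,"handle_grip"),"top",both(S,T,"jack_top"))
E
```

```text
12.85 [ 0.64279354 -0.25368505  0.22515406] [-3.14109179e+00 -4.27030414e-04  1.72203509e+00] [-1.15977854  0.65839889 -0.2701334 ] 0.09495912950053101
grip [ 0.63941614 -0.21923171  0.15861386] top [ 0.61263484 -0.04441685  0.09543072]
```

View pics/set.png

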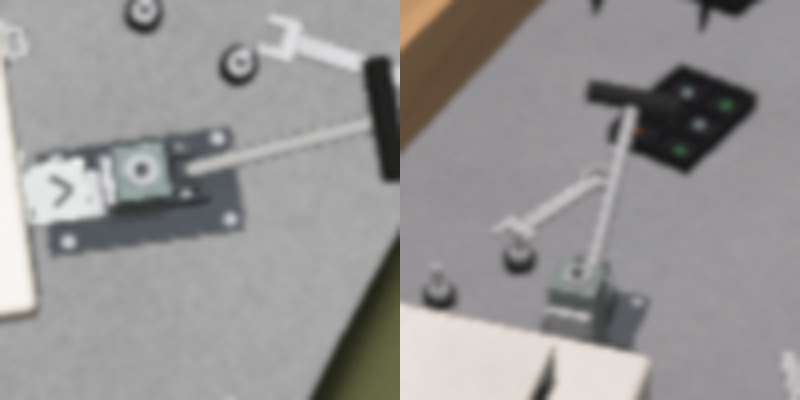

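The jack stands under the lug: the cap is at (142,169) in the crop, the base corners at (228,128), (243,228) and (52,255), and the V at (64,189). I'll compute the offsets from these.

```bash
python3 - <<'E'
from h import *
T=read_camera("top");f=lambda u:np.array(u)/4+(300,145)
cap=onz(T,f((142,169)),.103)[:2]
a,b,c=[onz(T,f(u),.008)[:2] for u in((228,128),(243,228),(52,255))]
yaw=np.mean([np.arctan2(*(a-b)[::-1]),np.arctan2(*(c-b)[::-1])-np.pi/2])+np.pi/2
ctr=(a+c)/2; ux=np.array([np.cos(yaw),np.sin(yaw)]);org=ctr+.0045*ux
print("cap",cap,"org",org,"yaw",yaw, [np.linalg.norm(v) for v in(a-b,c-b)])
pad=np.array([.6009,.0160]);uy=np.array([-ux[1],ux[0]])
for o in(cap,org): e=o+.058*ux-pad;print("saddle err along x,y mm",1e3*e@ux,1e3*e@uy)
m=(cap+org)/2;grip=m-.173*ux;print("grip",grip, onz(T,f((382,120)),.171))
o=get_obs();p=o["tcp_pos"];psi=o["tcp_rot"][2];d=grip-p[:2];print(p,psi,"tool d",1e3*(d@[np.cos(psi),np.sin(psi)]),1e3*(d@[np.sin(psi),-np.cos(psi)]))
E
```

```text
cap [ 0.60936882 -0.04192394] org [ 0.60874704 -0.04143505] yaw 1.7182378678410415 [np.float64(0.08361317206064031), np.float64(0.15643184021522155)]
saddle err along x,y mm -0.5396076017080853 0.13254589099194908
saddle err along x,y mm 0.035315011173450914 0.6757653061969144
grip [ 0.634473   -0.21280247] [ 0.63385766 -0.20836725  0.171     ]
[ 0.64311828 -0.24969128  0.22579319] 1.727428719245864 tool d 37.785824707067086 -2.785063922716581
```

Saddle error is under 1 mm, square within 1°, and the grip is near (0.634,-0.211). First pump stroke.

Call:
servo_tool(moves=[{"x": 20,"y": -1,"z": 0,"spin": 0},{"x": 40,"y": -3,"z": 0,"spin": 0},{"x": 40,"y": -3,"z": 0,"spin": 0},{"x": 40,"y": -3,"z": 0,"spin": 0},{"x": 40,"y": -3,"z": 0,"spin": 0},{"x": 40,"y": -3,"z": 15,"spin": 0},{"x": 40,"y": -3,"z": 35,"spin": 0},{"x": 40,"y": -3,"z": 48,"spin": 0},{"x": 36,"y": -3,"z": 57,"spin": 0},{"x": 30,"y": -3,"z": 66,"spin": 0},{"x": 25,"y": -3,"z": 75,"spin": 0},{"x": 21,"y": -3,"z": 85,"spin": 0},{"x": 18,"y": -3,"z": 94,"spin": 0},{"x": 15,"y": -3,"z": 103,"spin": 0},{"x": 13,"y": -3,"z": 112,"spin": 0}], hand=1, squeeze=30)

```text
time: 14.35
tcp_pos: [0.6384, -0.24, 0.1132]
tcp_rot: [3.141, 0.001, 1.725]
force: [0.4, -1.5, 4.2]
width: 0.0027
```

Call:
servo_tool(moves=[{"x": -1,"y": 0,"z": 10,"spin": 0},{"x": -3,"y": 0,"z": 20,"spin": 0},{"x": -3,"y": 0,"z": 30,"spin": 0},{"x": -3,"y": 0,"z": 40,"spin": 0},{"x": -3,"y": 0,"z": 46,"spin": 0},{"x": -3,"y": 0,"z": 50,"spin": 0},{"x": -3,"y": 0,"z": 50,"spin": 0}])

```text
time: 14.93
tcp_pos: [0.6393, -0.2437, 0.064]
tcp_rot: [3.14, 0.003, 1.726]
force: [0.0, -4.8, 7.2]
width: 0.0006
```

Now the return, then the second stroke.

Call:
servo_tool(moves=[{"x": 0,"y": 0,"z": -15,"spin": 0},{"x": 0,"y": 0,"z": -30,"spin": 0},{"x": 2,"y": 0,"z": -45,"spin": 0},{"x": 6,"y": 0,"z": -62,"spin": 0},{"x": 13,"y": 0,"z": -80,"spin": 0},{"x": 22,"y": 0,"z": -98,"spin": 0},{"x": 30,"y": 0,"z": -114,"spin": 0},{"x": 30,"y": 0,"z": -120,"spin": 0},{"x": 30,"y": 0,"z": -120,"spin": 0},{"x": 30,"y": 0,"z": -120,"spin": 0},{"x": 30,"y": 0,"z": -114,"spin": 0},{"x": 26,"y": 0,"z": -105,"spin": 0},{"x": 20,"y": 0,"z": -96,"spin": 0},{"x": 15,"y": 0,"z": -87,"spin": 0},{"x": 11,"y": 0,"z": -77,"spin": 0},{"x": 8,"y": 0,"z": -68,"spin": 0},{"x": 5,"y": 0,"z": -59,"spin": 0},{"x": 3,"y": 0,"z": -50,"spin": 0}])

```text
time: 16.43
tcp_pos: [0.6389, -0.2429, 0.1148]
tcp_rot: [3.14, 0.006, 1.725]
force: [-1.6, -6.0, 8.8]
width: 0.0008
```

Call:
servo_tool(moves=[{"x": -1,"y": 0,"z": 10,"spin": 0},{"x": -3,"y": 0,"z": 20,"spin": 0},{"x": -3,"y": 0,"z": 30,"spin": 0},{"x": -3,"y": 0,"z": 40,"spin": 0},{"x": -3,"y": 0,"z": 46,"spin": 0},{"x": -3,"y": 0,"z": 50,"spin": 0},{"x": -3,"y": 0,"z": 51,"spin": 0},{"x": -3,"y": 0,"z": 51,"spin": 0}])

```text
time: 17.1
tcp_pos: [0.6397, -0.245, 0.0637]
tcp_rot: [3.139, 0.005, 1.725]
force: [0.1, -4.4, 7.7]
width: 0.0007
```

```bash
python3 - <<'E'
from h import *
T=read_camera("top");S=read_camera("side")
o=get_obs();print(o["time"],o["tcp_pos"],o["force"],o["width"])
im=np.hstack([cv2.resize(p["color"][r:r+110,c:c+100,::-1],None,fx=4,fy=4,interpolation=2) for p,r,c in((T,145,230),(S,170,230))]);cv2.imwrite("pics/up.png",im)
E
```

```text
17.2 [ 0.63965881 -0.24495616  0.06369716] [ 0.703578   -4.61587222  7.84770107] 0.00033355050990840045
```

View pics/up.png

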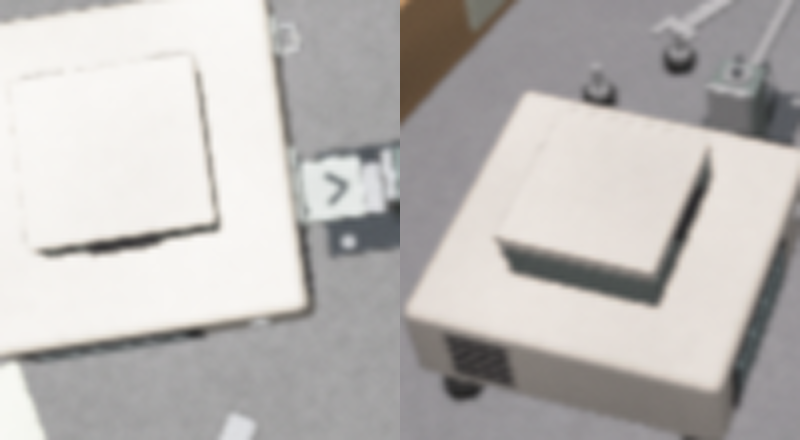

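The analyser is visibly tilted: in the top view the lid has shifted left by about 16 crop px and the V by about 4. I'll fit the tilt and the slide.

```bash
python3 - <<'E'
from h import *
from scipy.optimize import least_squares
T=read_camera("top");S=read_camera("side")
A=cv2.imread("pics/lid2.png",0);B=cv2.imread("pics/up.png",0)
C=np.array([.6052,.1698]);y=.151;R=np.array([[np.cos(y),-np.sin(y)],[np.sin(y),np.cos(y)]])
loc={"LF":(-60,67,163.5),"RF":(-60,-67,163.5),"RR":(64,-67,163.5),"LR":(64,67,163.5),"lug":(-27,-148,55),"RFroof":(-125,-120,116),"RRroof":(125,-120,116)}
def W(l,t,s,sx):
    q=np.array(l)/1e3;v=q-[0,.116,0]
    v=np.array([v[0],np.cos(t)*v[1]+np.sin(t)*v[2],-np.sin(t)*v[1]+np.cos(t)*v[2]])+[sx,.116+s,0]
    return np.r_[R@v[:2]+C,v[2]]
obs=[]
for P,n,ox,oyA,oyB,dx in((T,"T",230,145,145,0),(S,"S",230,175,170,400)):
    for k,l in loc.items():
        u=proj(P,W(l,0,0,0)); a=(u-[ox,oyA])*4+[dx,0]
        if not(dx+30<a[0]<dx+370 and 30<a[1]<330):continue
        x,yy=a.astype(int);tp=A[yy-28:yy+28,max(x-28,dx):x+28]
        sr=B[max(yy-60,0):yy+90,max(x-70,dx):min(x+70,dx+400)];r=cv2.matchTemplate(sr,tp,cv2.TM_CCOEFF_NORMED);_,sc,_,ml=cv2.minMaxLoc(r)
        d=(np.array([ml[0]+max(x-70,dx)-max(x-28,dx),ml[1]+max(yy-60,0)-(yy-28)])+[0,4*(oyB-oyA)])/4
        obs.append((P,k,d));print(n,k,d,round(sc,2))
def res(p): return np.concatenate([proj(P,W(loc[k],*p))-proj(P,W(loc[k],0,0,0))-d for P,k,d in obs])
r=least_squares(res,[.03,0,0],loss="soft_l1",f_scale=.5);t=r.x[0];print("tilt,slide_y,slide_x",r.x.round(4),"cost",r.cost,"foot mm",200*np.sin(t))
o=get_obs();print(o["time"],o["tcp_pos"],o["force"])
E
```

```text
T LF [-3.    0.25] 0.99
T RF [-3.   -0.25] 0.94
T RR [-3.5 -0.5] 0.85
T lug [-1.25 -0.75] 0.93
T RFroof [-2.25  0.  ] 0.96
S LF [-1.25  1.5 ] 1.0
S RF [-0.5 -1.5] 0.95
S RR [-0.5  -1.25] 0.98
S LR [-1.    1.75] 1.0
S lug [-0.75 -1.25] 0.94
S RRroof [-1.25 -1.5 ] 1.0
tilt,slide_y,slide_x [ 0.0492 -0.      0.0001] cost 1.5310294470810881 foot mm 9.844197627877337
17.3 [ 0.63968161 -0.24493484  0.06374345] [ 0.87602845 -4.81441909  7.03804467]
```

The tilt is about 0.049 rad, so the right feet are about 10 mm up, with no slide. The jack base screw has not moved (crop 348,241), and the handle is at its lower stop with about 7 N on it. Handing in.

Call:
servo_tool(moves=[{"x": 0,"y": 0,"z": 0,"spin": 0},{"x": 0,"y": 0,"z": 0,"spin": 0},{"x": 0,"y": 0,"z": 0,"spin": 0},{"x": 0,"y": 0,"z": 0,"spin": 0}])

```text
time: 17.63
tcp_pos: [0.6397, -0.245, 0.0637]
tcp_rot: [3.139, 0.005, 1.725]
force: [0.5, -4.2, 7.1]
width: 0.0007
```

```bash
python3 -c "
from workcell import *
o=get_obs();print(o['time'],o['tcp_pos'],o['force']);print(hand_in())"
```

```text
17.6333 [ 0.63968147 -0.24496629  0.06374807] [ 0.50415739 -4.2010202   7.09653875]
the job is handed in; nothing more can be done
None
```

I shut the lid, set the jack under the lug and pumped it twice. I handed in at 17.6 s with the arm holding the handle at its lower stop; `hand_in()` gave no verdict.

- **Lid:** I pressed it until it met a hard stop at 163.3 mm (18 N). It looked flat and shut in both cameras afterwards.
- **Jack placement:** Before pumping, the saddle was within about 1 mm of the lift pad centre and square to about 1°, measured in the top camera. The jack's base had not moved after the lift.
- **Lift:** Fitting both views gave a tilt of about 0.049 rad, which puts the right feet about 10 mm up, with no slide of the analyser. Individual image matches disagreed by up to about 3 px in the side view, so treat the 10 mm as approximate.
- **Holding:** The fingers press the grip with about 7 N downward and 4 N sideways, and the pose was steady over the last 0.5 s.
- **Not measured directly:** I did not measure the load on the saddle or the left feet staying down. Both are inferred from the tilt and the handle force. I never touched the other things on the bench, though I did not re-measure their positions.

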